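Take a bore's depth with a rod gauge and set its stop

ROBOT

A 6-joint arm with a two-finger parallel gripper is mounted at the origin on a cart in front of the work surface, level with it; the furniture and walls round the work are solid. World frame = base frame: x ahead of the robot, y to its left, z up, the work surface at z = 0. Lengths are in m, angles in rad, forces in N, time in s.
With the tool pointing down it reaches from about 0.275 to 0.875 m from the base axis. Payload 12.5 kg.
Tool frame: the origin (TCP) lies midway between the tips of the shut fingers; the grasp point (between the pads) lies 19 mm behind it; x points along the fingers, y is the direction in which the jaws open and shut, and the axes are right-handed (so a half turn about x gives the same grasp; the last joint's range is limited). The gripper opens to 85 mm and grips with 20 to 120 N. Pads are 22 mm wide; open, the fingers measure 114 mm over their backs; the gripper's body (76 mm by 85 mm) begins 54 mm behind the grasp point. The pads swing forward as they close: fully open they stand 13 mm farther back than shut.
Start: joints at [-1.21, 0.351, 1.652, -0, 1.139, -0.085], TCP at [0.237, -0.496, 0.231] pointing down, gripper open.
Joint ranges: [-2.75, 2.75], [-0.79, 2.1], [0.01, 2.65], [-1.57, 4.71], [0.07, 3.14], [-2.87, 2.87]. Speed limits (rad/s): [2.22, 2.22, 2.79, 3.14, 3.14, 3.14].

INTERFACE

Orientations are given as a rotation vector (axis times angle).
In Python, from plant import read_state, get_image, get_calibration, job_done, search_frame gives the robot as it stands.
- The arm moves only by the shell command python3 -m inch 'ROWS' [FORCE]. ROWS is JSON, a list of rows, each a list of 3 entries, a list of its own where there are three numbers: the shift along the tool's x, y, z in mm, then the turn, a rotation vector about the tool's x, y, z in rad, then the gripper's target within -1 to 1 (shut at 1, half-way at 0, fully open at -1). A call has 1 to 10 rows; each row is the pose to reach, as a shift and turn from the pose commanded when the call began, along the tool's axes at that moment; what a row does not reach only later rows make up. A row lasts 1/12 s, in which the tool goes at most 41.7 mm and 7.16 degrees, less where a joint would pass 70% of its speed; a pose out of reach is approached as far as the arm can. A call with a gripper value outside its range is refused whole. The fingers move at their own pace and stop on an object; FORCE is the grip in N (left out, the last holds). Time passes only in rows, so rows that repeat a pose let the fingers close. It gives the time, the measured TCP pose, the force and the opening at its end, in the units of the state.
- read_state(): the state, without advancing time (a new reading comes with each control period).
- get_image(name): name is "scene" or "top" or "wrist"; returns (picture, depth): 384x512x3 uint8, blue, green, red; 384x512 float32, m along the optical axis (not along the pixel's ray), 0 where there is no reading.
- get_calibration(name): a dict with "intrinsics" (3x3 intrinsics, pixels), "R" (3x3) and "t" (3): a world point X has camera coordinates R X + t. Camera axes: x right, y down, z forward; pixel columns grow to the right and rows downward; lengths in m; the calibration is good to about 2 mm. A picture is of the moment at which its call begins: read the wrist's pose just before it. get_calibration takes no time and is no camera call; for the wrist camera it gives the pose at the moment of the call.
- job_done(): hands the job in, once; it reports no verdict.
Trained networks look in the newest picture that a camera, given by its name, has taken for a name from the list of things; names that differ only in an ending like _2 or _b are one class to them, and where a whole thing is asked for, a point or a joint stands for the part that bears it (a point fixed in the world has none). Each returns a list of dicts, best first, with "score" (0 to 1); they miss things now and then, are a little off and sometimes report something else, mostly with a low value. They report only what shows in the picture. A call takes as long as a camera call. They do not tell look-alikes from the thing itself.
- search_frame(label, camera): "point" ([column, row] in pixels, amid what is visible of it).
The state is a dict: "clock": time; "joint_pos": joint angles; "dq": joint speeds; "joint_torque": joint torques, N m; "ee_pos": TCP position; "orientation": TCP orientation; "contact_force": force on the tool from outside, world axes, zero at the start; "moment": the same for the moment, N m; "opening": finger opening in m.
Only numpy, scipy, OpenCV 4.12 (cv2) and the standard library are available. Lean on these libraries where they do the work, as an engineer would, in place of code of your own. Each camera call takes 0.05 s, during which the arm holds its last target.

TASK

Take the depth gauge out of its stand and lower its rod (do not drop it) into the counterbored blind hole of the grey housing until the rod stands on the true bottom, not on the step inside. Then slide the gauge's stop down the rod until its foot lies flat on the round boss, keep it pressed there with about 10 N (never hard) for two seconds, and let go so that the gauge stays standing in the hole, rod bottomed and stop seated. Leave the caliper, the tin and the bearing where they are.

Things in the scene. Friction and masses are not known exactly. Their poses are not given: they have to be found in the camera images.
- gauge: The steel stop of the depth gauge, 0.15 kg: round foot (46 mm diameter, 7 mm thick) and on it a ribbed round barrel (30 mm diameter, 27 mm tall), the place to grip. Origin: centre of the foot's underside; z up. A round rod slides through its middle, held by about 4 N of friction wherever it stands. At the start the foot rests on the stand's top, the rod hanging through.
- rod (a joint): Where the rod (10 mm diameter, 112 mm long, tip chamfered 0.6 mm) stands in the stop, m: its tip is 70 mm + value below the foot's underside, its upper end 42 mm - value above it. Falls as the rod is pushed up through the stop. About 0 at the start (+-3 mm); range -60 to +5 mm.
- rod_tip (a point): Centre of the rod's lower end.
- stand: Fixed stand of dark bent steel: 84 x 76 mm base, two 5 mm side cheeks and a flat top plate 52 mm (x) x 68 mm (y) whose top is 92 mm above the bench, with an 18 mm hole in its middle. Origin: centre of the underside; z up. Lift the gauge straight up at least 80 mm to clear it.
- housing: Fixed grey cast housing screwed down: foot flange 100 x 124 mm, 10 mm thick; body 82 (x) x 98 (y) mm, flat top 70 mm above its underside, with a round steel boss off centre on it. It stands on a dark packing plate that raises it 0 to 12 mm above the bench, different each time. Origin: centre of its underside (top of the packing); z up.
- boss: The machined steel boss round the hole, part of the housing: a ring of 52 mm outer and 26 mm inner diameter, 6 mm tall. Origin: centre of its underside; its top, on which the stop's foot shall seat, is 6 mm higher: 76 to 88 mm above the bench, as the packing has it.
- bore: The blind hole. Origin: on its upright axis, level with the boss's top; z up. Counterbore 26 mm diameter, 12 mm deep, ending in a flat step; below it, coaxial, an 11.5 mm bore (sharp edge) down to a flat solid bottom, 44 to 58 mm below the boss's top, different each time and not measured: feel it. Rod clearance 0.75 mm a side; more than about 1 mm off centre the rod lands on the step.
- caliper: Bystander: steel vernier caliper lying flat to the right of the work, 74 x 220 x 11 mm. Origin: centre of its underside.
- grease_tin: Bystander: low round tin, 66 mm diameter, 46 mm high. Origin: centre of its underside.
- bearing: Bystander: ball bearing lying flat, 52 mm diameter, 15 mm high. Origin: centre of its underside.
Mind the look-alikes: they are no part of the job. Leave any purple or red look-alike of the gauge alone.

How it is judged:
On the way, in this order (a step that is already met when the one before it is completed fails the run):
1. the rod stands on the bottom of the bore while the stop is still more than 4 mm above the boss (contact force between gauge and bore above 1 N and horizontal distance between rod_tip and bore below 0.003 m and z of gauge in the frame of bore above 0.004 m), for 0.1 s.
2. with the rod on the bottom, the stop is pressed on the boss with 3 to 18 N for a second (contact force between gauge and boss between 3 and 18 N and contact force between gauge and bore above 0.5 N and z of gauge in the frame of bore below 0.0015 m and angle between gauge's own z axis and vertical below 0.05 rad), for 1 s.
At the end, for the whole second after the job is handed in: The gauge stands upright (within 3 degrees) in the bore, at rest: rod tip on the axis within 3 mm and touching the bottom, underside of the stop's foot level with the boss's top within 1.5 mm (z of gauge in the frame of bore between -0.0015 and 0.0015 m and horizontal distance between rod_tip and bore below 0.003 m and angle between gauge's own z axis and vertical below 0.05 rad and contact force between gauge and bore above 0.1 N and linear speed of gauge below 0.01 m/s).
It fails at once if the gauge is pressed on the housing with more than 40 N (contact force between gauge and housing above 40 N).
It fails at once if the gauge is dropped or plunged (faster than 0.3 m/s) with its tip in the hole (horizontal distance between rod_tip and bore below 0.013 m and z of rod_tip in the frame of bore below -0.005 m and linear speed of gauge above 0.3 m/s).
It fails at once if a bystander (caliper, tin or bearing) is moved more than 20 mm (distance of any of caliper, grease_tin, bearing from where it was at the start of the episode above 0.02 m).
It also fails if it takes over 64 s, if anything falls off the work surface, if the arm or the gripper's body presses on something with over 40 N, if the wrist force passes 120 N, or if a joint passes its speed limit or range.

## Working session

There is one attempt and no reset: what is moved stays moved. The work goes in short steps, Python scripts to look and compute and a shell command to move; the robot and the scene stay as the last step left them, time stands still between calls to the robot, and variables do not carry over. Pictures are saved under pics/ and viewed, and the job is handed in when it is done.

```bash
mkdir -p pics; ls; cat > h.py <<'E'
import numpy as np, cv2
from plant import *
from scipy.spatial.transform import Rotation as R
def snap(n,f):
    c=get_calibration(n); im,d=get_image(n); cv2.imwrite('pics/'+f+'.png',im); np.savez('pics/'+f+'.npz',d=d,K=c['intrinsics'],R=c['R'],t=c['t'],im=im); return im,d,c
def load(f): return np.load('pics/'+f+'.npz')
def unproj(z,u,v,dep):
    K=np.array(z['K']);p=np.stack([(u-K[0,2])/K[0,0]*dep,(v-K[1,2])/K[1,1]*dep,dep],-1)
    return (p-np.array(z['t']))@np.array(z['R'])
def cloud(z):
    d=z['d'];v,u=np.mgrid[:d.shape[0],:d.shape[1]]
    return unproj(z,u,v,d)
E
python3 - <<'E'
from h import *
s=read_state();print(s)
for n in ['scene','top']:
    snap(n,n+'0')
    for l in ['gauge','stand','housing','boss','caliper','grease_tin','bearing']:
        print(n,l,[(r['score'],r['point']) for r in search_frame(l,n)])
E
```

```text
pics
{'clock': 0.0, 'joint_pos': array([-1.20958421e+00,  3.51241490e-01,  1.65244116e+00, -1.04510555e-05,
        1.13909709e+00, -8.45949744e-02]), 'dq': array([ 0.00018187,  0.00013057, -0.00051441,  0.00160681,  0.00092444,
        0.00065304]), 'joint_torque': array([-3.55734868e-03, -5.06116033e+01, -2.91406721e+01, -2.17682104e-04,
        4.62136493e-03, -7.76740507e-06]), 'ee_pos': array([ 0.23705564, -0.49591565,  0.23074906]), 'orientation': array([ 1.97454818,  0.44880441, -1.9748986 ]), 'contact_force': array([ 0.02496281, -0.04988243,  0.33854803]), 'moment': array([-0.01334699, -0.02481286,  0.01330239]), 'opening': 0.08513959708672886}
scene gauge [(0.93, [225.8, 253.9]), (0.83, [198.2, 274.6]), (0.66, [185.7, 224.6]), (0.65, [159.2, 265.1])]
scene stand [(0.21, [262.7, 215.1])]
scene housing [(0.92, [274.6, 172.0])]
scene boss [(0.46, [270.0, 160.7])]
scene caliper [(0.66, [285.7, 146.8])]
scene grease_tin [(0.64, [259.1, 217.9])]
scene bearing [(0.67, [229.3, 212.6])]
top gauge [(0.6, [131.4, 209.3]), (0.53, [163.2, 180.5]), (0.51, [170.3, 181.7]), (0.47, [131.8, 181.9]), (0.45, [159.7, 216.8])]
top stand [(0.57, [169.9, 185.3])]
top housing [(0.58, [304.4, 196.3])]
top boss [(0.7, [295.4, 190.5])]
top caliper [(0.58, [366.8, 181.1])]
top grease_tin [(0.8, [232.3, 213.8])]
top bearing [(0.71, [233.7, 185.5]), (0.58, [370.0, 177.5])]
```

View pics/scene0.png

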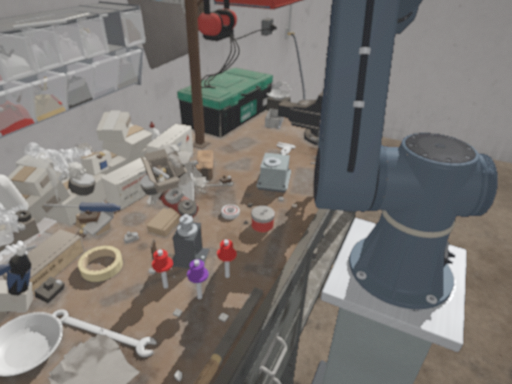

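View pics/top0.png

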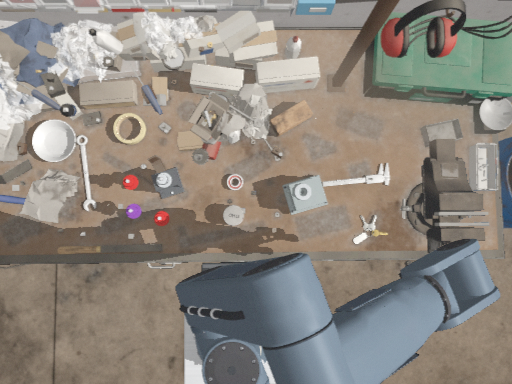

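```bash
python3 - <<'E'
from h import *
a=load('scene0')['im'][190:310,110:310];b=load('top0')['im'][140:240,90:290]
cv2.imwrite('pics/crop0.png',np.vstack([cv2.resize(a,(560,336),interpolation=2),cv2.resize(b,(560,264),interpolation=2)]))
z=load('top0');P=cloud(z)
for u,v in [(131,209),(163,180),(170,182),(132,182),(160,217),(295,190),(320,215),(232,214),(234,185),(367,181)]:
    print(u,v,P[v,u].round(4))
z=load('scene0');P=cloud(z)
for u,v in [(226,254),(198,275),(186,225),(159,265),(270,161)]:
    print(u,v,P[v,u].round(4))
E
```

```text
131 209 [0.3958 0.3007 0.1127]
163 180 [0.4803 0.2059 0.1205]
170 182 [0.4762 0.1885 0.1012]
132 182 [0.4767 0.3009 0.1043]
160 217 [0.3714 0.2156 0.1113]
295 190 [ 0.4505 -0.1885  0.0858]
320 215 [ 3.762e-01 -2.780e-01  3.000e-04]
232 214 [0.3804 0.0048 0.0474]
234 185 [ 0.4759 -0.0009 -0.0022]
367 181 [ 0.4849 -0.4328  0.0055]
226 254 [0.3628 0.2326 0.0851]
198 275 [0.3832 0.3158 0.0853]
186 225 [0.4762 0.2218 0.1188]
159 265 [0.477  0.328  0.0821]
270 161 [ 0.4579 -0.22    0.0778]
```

View pics/crop0.png

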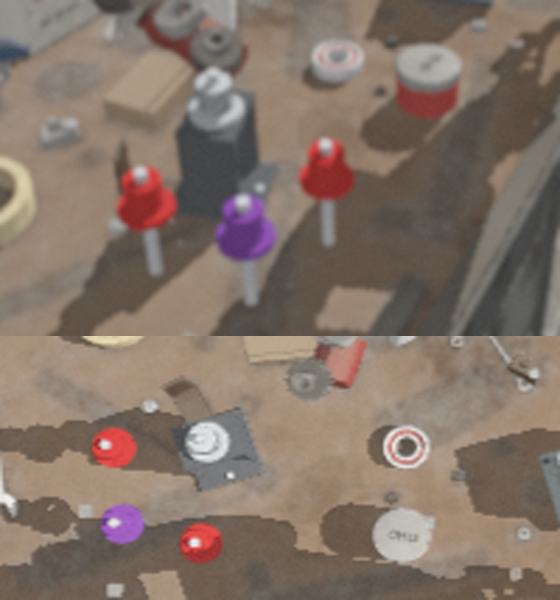

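```bash
python3 - <<'E'
from h import *
z=load('top0');b=z['im']
A=b[160:205,140:200];B=b[165:215,270:340]
cv2.imwrite('pics/crop1.png',np.hstack([cv2.resize(A,(380,300),interpolation=2),cv2.resize(B,(400,300),interpolation=2)]))
P=cloud(z)
def reg(x0,x1,y0,y1,z0,z1):
    m=(P[...,0]>x0)&(P[...,0]<x1)&(P[...,1]>y0)&(P[...,1]<y1)&(P[...,2]>z0)&(P[...,2]<z1)
    Q=P[m]; print(len(Q),Q.mean(0).round(4),Q.min(0).round(4),Q.max(0).round(4)); return Q
reg(.43,.53,.15,.26,.085,.097)
reg(.43,.53,.15,.26,.110,.128)
reg(.43,.53,.15,.26,.129,.145)
reg(.38,.52,-.27,-.12,.05,.12)
np.set_printoptions(linewidth=200)
print((P[182:200:1,284:308,2]*1000).round().astype(int))
print((P[174:190:1,154:178,2]*1000).round().astype(int))
E
```

```text
228 [0.4842 0.2074 0.0922] [0.4506 0.1693 0.0851] [0.5173 0.248  0.0969]
66 [0.4827 0.2071 0.1235] [0.4685 0.1952 0.111 ] [0.4978 0.2227 0.1279]
15 [0.4821 0.2118 0.1345] [0.4705 0.2055 0.1291] [0.497  0.2217 0.1409]
835 [ 0.4419 -0.222   0.0806] [ 0.3897 -0.2698  0.0504] [ 0.4933 -0.1674  0.0953]
[[   5    2    2   -4    5    1    5   -1   17   23   18   21   21   78   84   83   83   78   83   82   82   83   80   84]
 [   4    9   -2    0   19   21   20   23   20   83   77   80   81   77   80   77   80   80   80   77   80   80   78   73]
 [  -2   22   21   22   21   22   79   81   83   78   81   77   79   75   84   86   82   83   87   87   87   80   87   81]
 [  21   20   27   21   70   79   78   77   83   79   79   86   81   81   90   83   88   86   90   88   91   86   85   89]
 [  26   22   21   48   65   80   83   82   77   79   74   75   88   86   86   84   85   93   86   87   88   88   86   85]
 [  24   24   23   38   65   78   85   85   81   79   82   87   90   91   89   89   87   88   84   85   83   92   86   90]
 [  24   22   20   28   53   77   85 1433   83   77   77   91  
[... 2298 characters left out ...]
9  72]
 [ 89  88  92  97 100 130 124 123 129 123 125 115 106 103  99  95  97  95  92  88  95  90  97  81]
 [ 92  94  92  99  94  98  99 117 120 115 108 103 101 102  97  96  88  94  91  92  93  95  94  90]
 [ 94  94  94  90  98 101  96 102  98  98 101  98  99  98 100  95  91  88  90  90  87  86   7  81]
 [ 91  90  91  87  94  97  95  98  97  94 103  94  97 103  90  93  93  95  86  11   1   8   2   5]
 [ -2  89  96  99  93  89  89  97  96 100 100  93  91  90  94  83   6   7   8   7  11   6  14   1]
 [  2  88  90  92  94  90  91  96  96  86  94  95   4   4   8   9   3   3   6   5   1   7  10  10]
 [  3  89  95  87  88  94  90  97  97   4   4   7   5   4   3   7   2   6   8   6   3   9   9   7]]
```

View pics/crop1.png

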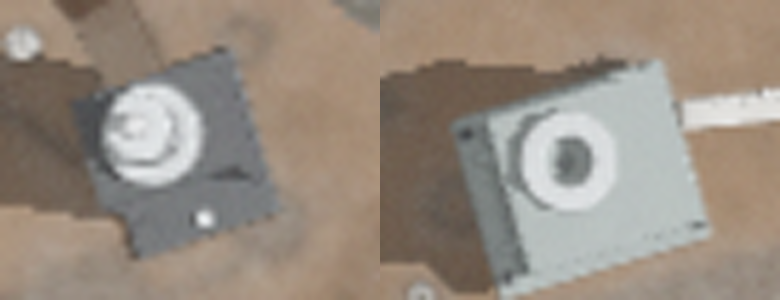

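The candidates in the top view are:
- the grey steel gauge on the dark stand at (163,181)
- a purple look-alike at (134,211)
- red look-alikes at (131,182) and (161,218)

Only the grey one is steel and sits on the stand, and the enlarged crop confirms it. The boss ring is at top (298,191).

```bash
python3 - <<'E'
from h import *
s=read_state();M=R.from_rotvec(s['orientation']).as_matrix();print(M.round(3))
c=get_calibration('wrist');Rw=np.array(c['R']);C=-Rw.T@c['t'];print('cam in tool mm',(M.T@(C-s['ee_pos'])*1000).round(1));print('cam axes in tool',(M.T@Rw.T).round(3));print(c['intrinsics'])
# finer boss / gauge fit from top camera colour
z=load('top0');P=cloud(z);im=z['im']
K=z['K']
# boss: bright pixels ellipse fit
g=cv2.cvtColor(im,cv2.COLOR_BGR2GRAY);big=cv2.resize(im[160:205,140:200],None,fx=1,fy=1)
def planepos(u,v,h):
    a=unproj(z,np.array(u,float),np.array(v,float),np.array(1.0));o=-z['R'].T@z['t'];d=a-o;return o+d*(h-o[2])/d[2]
m=(g>185).astype(np.uint8);m[:170]=0;m[:,:270]=0;m[212:]=0;m[:,340:]=0
n,l,st,ce=cv2.connectedComponentsWithStats(m)
for i in range(1,n):
    if st[i,4]>20: print(st[i],ce[i],planepos(*ce[i],.085))
m=(g>150).astype(np.uint8);m[:165]=0;m[:,:150]=0;m[194:]=0;m[:,185:]=0
n,l,st,ce=cv2.connectedComponentsWithStats(m)
for i in range(1,n):
    if st[i,4]>10: print(st[i],ce[i],planepos(*ce[i],.099))
E
```

```text
[[ 0.     0.431 -0.902]
 [-0.    -0.902 -0.431]
 [-1.     0.     0.   ]]
cam in tool mm [-142.3    1.   -81.1]
cam axes in tool [[-0.    -0.317  0.949]
 [ 1.    -0.    -0.   ]
 [ 0.     0.949  0.317]]
[[268.55267178   0.         249.54893328]
 [  0.         268.55267178 188.87017299]
 [  0.           0.           1.        ]]
[294 176  32  36 711] [309.6371308  194.03797468] [ 0.43787406 -0.23316539  0.085     ]
[323 180  17   7  80] [331.075  182.9625] [ 0.47133259 -0.29967186  0.085     ]
[157 172  15  16 187] [164.03743316 179.72192513] [0.48348205 0.20674178 0.099     ]
```

```bash
python3 -m inch '[[[-10,-18,-34],[0,0,0],-1],[[-10,-36,-68],[0,0,0],-1],[[-10,-54,-102],[0,0,0],-1],[[-10,-72,-136],[0,0,0],-1],[[-10,-90,-170],[0,0,0],-1],[[-10,-108,-204],[0,0,0],-1],[[0,-126,-238],[0,0,0],-1],[[10,-144,-272],[0,0,0],-1],[[30,-160,-305],[0,0,0],-1],[[40,-166,-310],[0,0,0],-1]]'; python3 - <<'E'
from h import *
print(read_state()['ee_pos']);snap('wrist','w1');print(search_frame('boss','wrist'))
E
```

```text
clock: 1.63
ee_pos: [0.4473, -0.2092, 0.1899]
orientation: [1.973, 0.451, -1.973]
contact_force: [0.7, 0.3, -0.5]
opening: 0.0853
[ 0.44726775 -0.20923736  0.18992728]
[{'point': [251.0, 175.1], 'score': 0.74}]
```

View pics/w1.png

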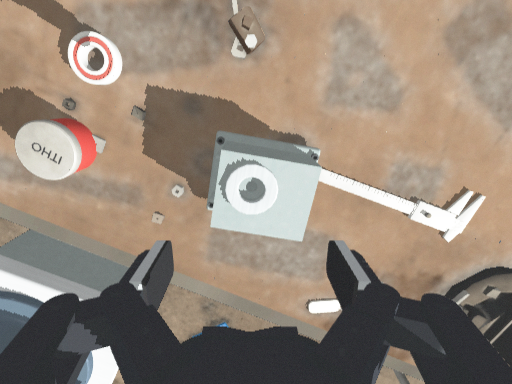

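The boss ring is clear of the fingers at about (251,188). I'll measure it by ellipse fit.

```bash
cat >> h.py <<'E'
def onplane(z,u,v,h):
    o=-z['R'].T@z['t'];d=unproj(z,np.array(float(u)),np.array(float(v)),np.array(1.0))-o;return o+d*(h-o[2])/d[2]
def ring(z,c,h,r=26.,thr=None,win=45,name='m'):
    im=z['im'];s=6
    u0,v0=int(c[0])-win,int(c[1])-win
    g=cv2.cvtColor(im,cv2.COLOR_BGR2GRAY)[v0:v0+2*win,u0:u0+2*win]
    G=cv2.resize(g,None,fx=s,fy=s,interpolation=cv2.INTER_CUBIC)
    cv2.imwrite('pics/'+name+'.png',G)
    _,m=cv2.threshold(G,thr or 0,255,cv2.THRESH_BINARY+(0 if thr else cv2.THRESH_OTSU))
    cs,hi=cv2.findContours(m,cv2.RETR_CCOMP,cv2.CHAIN_APPROX_NONE)
    for k,q in enumerate(cs):
        if len(q)>80:
            e=cv2.fitEllipse(q);uu=(e[0][0]+.5)/s-.5+u0;vv=(e[0][1]+.5)/s-.5+v0
            print('len',len(q),'hole' if hi[0][k][3]>=0 else 'outer',(round(uu,2),round(vv,2)),np.array(e[1])/s,onplane(z,uu,vv,h).round(4))
E
python3 - <<'E'
from h import *
z=load('w1');P=cloud(z)
Q=P[160:218,225:280].reshape(-1,3)
def med(mask): return np.median(P[...,2][mask])
v,u=np.mgrid[:384,:512]
rr=np.hypot(u-251,(v-188))
print('ring z',np.median(P[(rr>17)&(rr<24)][:,2]),'top z',np.median(P[222:236,230:290,2]), 'bench',np.median(P[100:120,400:460,2]))
np.set_printoptions(linewidth=220)
print((P[164:214:2,222:282:2,2]*1000).round().astype(int))
for t in (None,225,235):
    print(t);ring(z,(251,188),.084,thr=t)
E
```

```text
ring z 0.08611343605893662 top z 0.07992063450914297 bench -0.0006149559173912586
[[ 80  80  80  81  81  80  80  80  81  81  80  83  85  86  86  85  86  85  84  81  79  79  82  79  81  81  81  80  80  80]
 [ 81  80  80  80  80  79  80  80  84  84  86  86  87  87  87  86  86  88  87  86  84  83  80  81  80  81  81  80  80  80]
 [ 81  80  81  79  80  80  80  85  85  86  85  87  86  86  86  85  86  87  86  86  85  86  86  81  81  81  81  80  80  80]
 [ 80  79  81  80  79  80  86  86  86  87  85  88  86  85  86  86  87  86  86  85  86  85  85  86  81  80  80  81  79  81]
 [ 80  80  79  80  80  86  85  86  86  85  86  87  85  86  86  85  86  86  86  85  86  86  86  86  86  81  80  80  80  81]
 [ 81  80  80  81  86  87  87  86  85  85  85  86  86  88  86  86  86  85  86  86  86  85  86  87  86  85  79  79  79  79]
 [ 80  81  80  80  86  86  85  86  85  86  86  86  86  86  87  86  86  86  86  86  86  86  85  86  86  88  83  80  80  80]
 [ 81  79  80  86  87  86  86  86  86  86  85  85  74  74  75  75  74  75  74  86  87  86  87  88  87  86  86  81  81  79]
 [ 79  80  86  86  85  85  85  86 
[... 1947 characters left out ...]
  80  81  79  80  80 332  80  80  84  86  87  86  85  86  86  86  79  80  81  80  79  80  80  80  80  79  82]]
None
len 1893 outer (253.96, 194.37) [88.40861003 96.15548706] [ 0.4428 -0.2172  0.084 ]
len 461 hole (252.94, 190.53) [21.95262909 26.90429688] [ 0.446  -0.2146  0.084 ]
len 895 hole (250.36, 188.67) [52.18276469 62.13917542] [ 0.4466 -0.2115  0.084 ]
225
len 884 outer (251.9, 189.54) [49.67044576 52.27643331] [ 0.4465 -0.2132  0.084 ]
len 471 hole (251.95, 189.84) [26.28778076 27.46997325] [ 0.4462 -0.2134  0.084 ]
235
len 880 outer (251.85, 189.43) [48.79427083 51.64159648] [ 0.4465 -0.2131  0.084 ]
len 488 hole (251.92, 189.78) [27.07831828 27.87651825] [ 0.4462 -0.2134  0.084 ]
```

View pics/m.png

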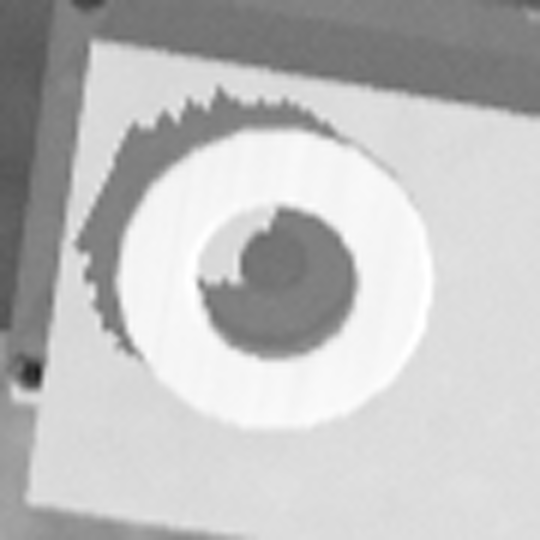

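```bash
python3 -m inch '[[[-10,-35,-20],[0,0,0],-1],[[-20,-70,-41],[0,0,0],-1],[[-30,-106,-62],[0,0,0],-1],[[-35,-142,-84],[0,0,0],-1],[[-35,-178,-105],[0,0,0],-1],[[-35,-214,-126],[0,0,0],-1],[[-35,-250,-147],[0,0,0],-1],[[-35,-285,-168],[0,0,0],-1],[[-35,-320,-189],[0,0,0],-1],[[-35,-350,-206],[0,0,0],-1]]';python3 -m inch '[[[0,-10,-6],[0,0,0],-1],[[0,-10,-6],[0,0,0],-1],[[0,-10,-6],[0,0,0],-1]]'; python3 - <<'E'
from h import *
print(read_state()['ee_pos']);snap('wrist','w2');print(search_frame('gauge','wrist'))
z=load('w2');P=cloud(z)
cv2.imwrite('pics/w2c.png',cv2.resize(z['im'],(800,600)))
E
```

```text
clock: 2.57
ee_pos: [0.4809, 0.193, 0.2274]
orientation: [1.976, 0.447, -1.973]
contact_force: [0.8, -0.3, 0.4]
opening: 0.0855
clock: 2.82
ee_pos: [0.4817, 0.2024, 0.2267]
orientation: [1.974, 0.447, -1.974]
contact_force: [0.5, -0.6, -0.6]
opening: 0.0852
[0.48173025 0.2024172  0.22673435]
[{'point': [197.2, 245.7], 'score': 0.74}, {'point': [137.2, 206.2], 'score': 0.63}, {'point': [245.7, 176.3], 'score': 0.61}, {'point': [154.1, 131.8], 'score': 0.6}]
```

View pics/w2.png

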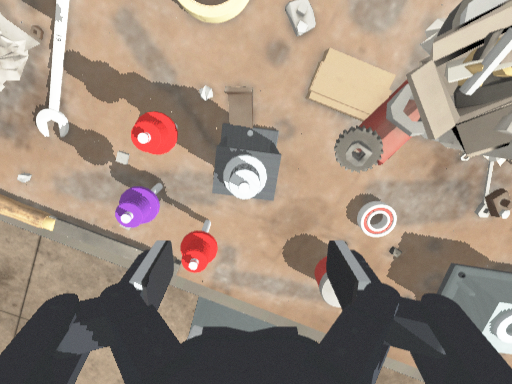

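```bash
python3 - <<'E'
from h import *
z=load('w2');P=cloud(z)
cv2.imwrite('pics/w2c.png',cv2.resize(z['im'][145:210,205:290],None,fx=8,fy=8,interpolation=2))
def circ(lo,hi):
    best=[]
    m=(P[...,2]>lo)&(P[...,2]<hi);m[:,:205]=0;m[:145]=0;m[210:]=0;m[:,290:]=0
    Q=P[m];(c,r)=cv2.minEnclosingCircle((Q[:,:2]*1000).astype(np.float32));print(lo,hi,len(Q),'mean',Q.mean(0).round(4),'mec',np.round(c,1),round(r,1),'ext',(Q.max(0)-Q.min(0)).round(4),Q[:,2].round(4).min(),np.median(Q[:,2]))
circ(.085,.0955);circ(.0965,.103);circ(.121,.130);circ(.1305,.145)
ring(z,(245,176),.126,thr=200,win=32,name='m2')
E
```

```text
0.085 0.0955 1601 mean [0.49   0.2088 0.0916] mec [486.  207.7] 42.3 ext [0.0693 0.0794 0.0102] 0.0853 0.0916739661677951
0.0965 0.103 583 mean [0.4919 0.2116 0.0987] mec [484.4 208.4] 22.9 ext [0.0449 0.0451 0.006 ] 0.0966 0.09863767839389184
0.121 0.13 656 mean [0.4855 0.2088 0.1256] mec [484.1 208.2] 15.5 ext [0.0302 0.0301 0.0079] 0.1221 0.12561104143721197
0.1305 0.145 105 mean [0.4848 0.2085 0.1356] mec [484.4 208.3] 5.1 ext [0.0099 0.0098 0.0068] 0.1306 0.13580854655294994
len 1157 outer (246.47, 178.1) [36.29350026 42.36137136] [0.4905 0.2086 0.126 ]
```

View pics/w2c.png

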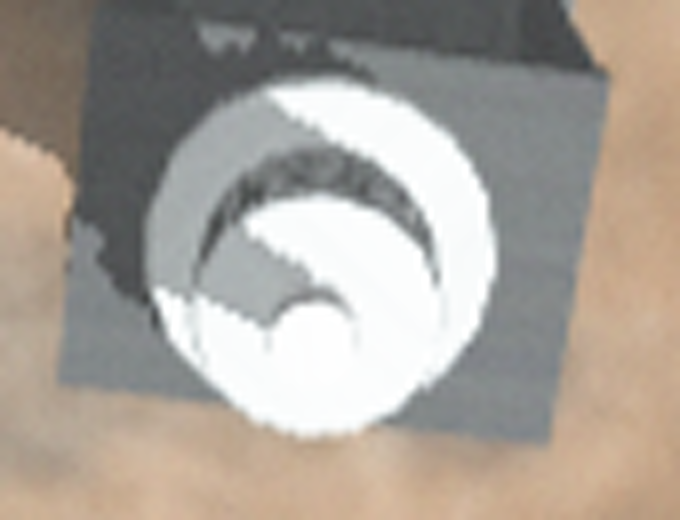

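Steel gauge confirmed at wrist (245,176), standing on the stand. Depth puts its axis at (0.4843, 0.2083) with radii 22.9, 15.5 and 5.1 mm, matching the sizes given. Descending now.

```bash
python3 -m inch '[[[20,-4.2,-4.8],[0,0,0],-1],[[50,-4.2,-4.8],[0,0,0],-1],[[80,-4.2,-4.8],[0,0,0],-1],[[100,-4.2,-4.8],[0,0,0],-0.5],[[110,-4.2,-4.8],[0,0,0],-0.4],[[110,-4.2,-4.8],[0,0,0],-0.2],[[110,-4.2,-4.8],[0,0,0],-0.2]]' 30; python3 - <<'E'
from h import *
z=load('w1');P=cloud(z)
m=(P[...,2]>.0835)&(P[...,2]<.089);m[:,:215]=0;m[:155]=0;m[225:]=0;m[:,290:]=0
Q=P[m];print(cv2.minEnclosingCircle((Q[:,:2]*1000).astype(np.float32)),Q.mean(0))
s=read_state();M=R.from_rotvec(s['orientation']).as_matrix();print(s['ee_pos'],s['opening'],M.round(4),(M.T@(np.array([.4843,.2083,.102])-s['ee_pos'])*1000).round(1))
E
```

```text
clock: 3.5
ee_pos: [0.4844, 0.2086, 0.117]
orientation: [1.975, 0.447, -1.975]
contact_force: [-1.4, -0.1, 0.4]
opening: 0.0512
((447.0542907714844, -212.2174835205078), 25.886247634887695) [ 0.44781751 -0.21170519  0.08595568]
[0.48439875 0.20861893 0.11702962] 0.051179230709190386 [[ 4.000e-04  4.302e-01 -9.027e-01]
 [ 1.000e-04 -9.027e-01 -4.302e-01]
 [-1.000e+00  1.000e-04 -4.000e-04]] [15.   0.2  0.2]
```

```bash
python3 -m inch '[[[7,0.2,0.2],[0,0,0],-0.2],[[14,0.2,0.2],[0,0,0],-0.2],[[14,0.2,0.2],[0,0,0],1],[[14,0.2,0.2],[0,0,0],1],[[14,0.2,0.2],[0,0,0],1],[[14,0.2,0.2],[0,0,0],1]]' 60; python3 - <<'E'
from h import *
s=read_state();print(s['contact_force'],s['moment'],s['opening'])
snap('wrist','w3')
E
```

```text
clock: 4.0
ee_pos: [0.4839, 0.2091, 0.1025]
orientation: [1.975, 0.448, -1.974]
contact_force: [-0.3, 0.3, 0.5]
opening: 0.0283
[-0.26143244  0.3136579   0.52736607] [0.02620951 0.06297054 0.00320338] 0.02834076200747883
```

View pics/w3.png

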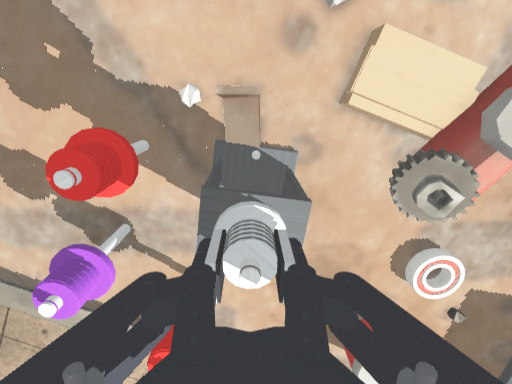

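The steel gauge's barrel is between the pads at (248,245), opening 28 mm. Lifting and transferring.

```bash
python3 -m inch '[[[-8,0,0],[0,0,0],1],[[-25,0,0],[0,0,0],1],[[-50,0,0],[0,0,0],1],[[-78,0,0],[0,0,0],1],[[-105,0,0],[0,0,0],1],[[-122,0,0],[0,0,0],1],[[-126,0,0],[0,0,0],1],[[-126,0,0],[0,0,0],1]]' 60;  python3 - <<'E'
from h import *
s=read_state();print(s['contact_force'],s['moment'],s['opening'])
snap('wrist','w4')
E
```

```text
clock: 4.72
ee_pos: [0.4841, 0.2091, 0.2293]
orientation: [1.976, 0.448, -1.972]
contact_force: [-0.4, -0.1, -3.1]
opening: 0.0284
[-0.39532773 -0.07311135 -3.0693019 ] [ 0.04579484 -0.011598   -0.00269534] 0.028353948256178863
```

View pics/w4.png

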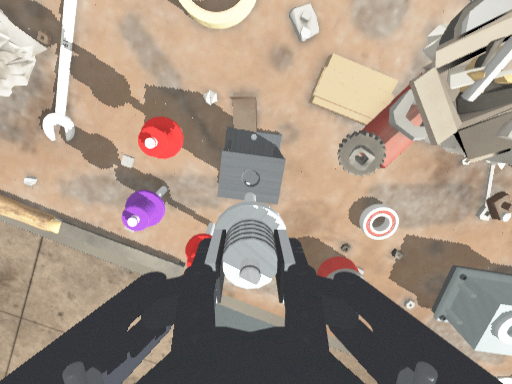

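The gauge is held (about 3 N weight) and the stand is empty. The rod tip shows at (251,197), as predicted. Moving over the boss.

```bash
python3 -m inch '[[[0,15,9],[0,0,0],1],[[0,45,27],[0,0,0],1],[[0,80,47],[0,0,0],1],[[0,115,68],[0,0,0],1],[[0,150,88],[0,0,0],1],[[0,185,109],[0,0,0],1],[[0,220,130],[0,0,0],1],[[0,255,150],[0,0,0],1],[[0,290,171],[0,0,0],1],[[0,320,189],[0,0,0],1]]' 60; python3 -m inch '[[[0,20,12],[0,0,0],1],[[0,36,21],[0,0,0],1],[[0,43.6,25.5],[0,0,0],1],[[0,43.6,25.5],[0,0,0],1],[[0,43.6,25.5],[0,0,0],1]]'; python3 - <<'E'
from h import *
s=read_state();print(s['ee_pos'],s['contact_force'],s['moment'],s['opening'])
snap('wrist','w5');z=load('w5')
cv2.imwrite('pics/w5c.png',cv2.resize(z['im'][160:290,170:330],None,fx=5,fy=4.6,interpolation=2)[:600])
E
```

```text
clock: 5.6
ee_pos: [0.4499, -0.1633, 0.2268]
orientation: [1.973, 0.449, -1.977]
contact_force: [0.9, 0.4, -2.0]
opening: 0.0281
clock: 6.02
ee_pos: [0.4467, -0.2108, 0.2274]
orientation: [1.974, 0.449, -1.976]
contact_force: [0.1, -0.0, -2.7]
opening: 0.0281
[ 0.44667767 -0.2108431   0.22736676] [ 0.13470049 -0.02062864 -2.67300861] [ 0.03391003 -0.01151273  0.07523021] 0.028093572623530603
```

View pics/w5c.png

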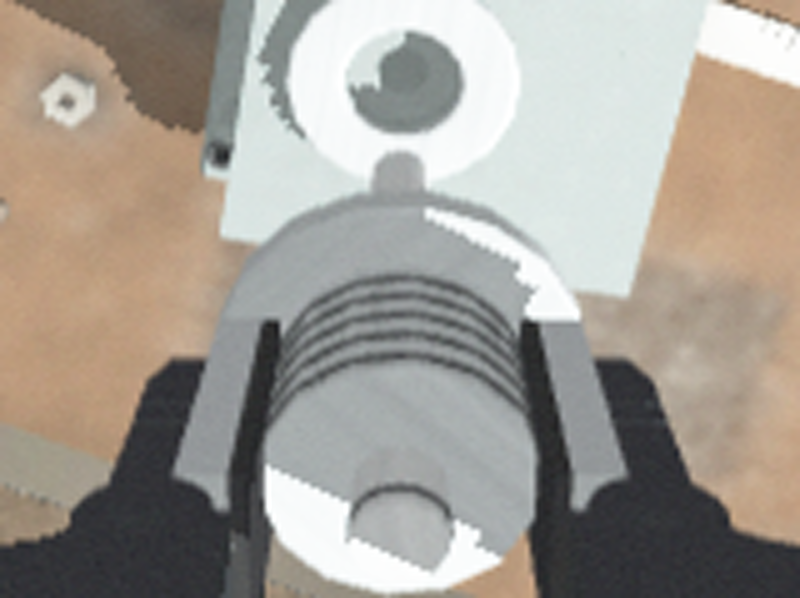

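```bash
python3 - <<'E'
from h import *
z=load('w5');P=cloud(z);v,u=np.mgrid[:384,:512]
T=np.array([.4467,-.2108])
M=np.array([[0.431,-0.902],[-0.902,-0.431]]).T # rows tool y,z
Y=np.array([.4308,-.9024]);Z=np.array([-.9024,-.4308])
win=(u>205)&(u<290)&(v>150)&(v<300)
h=P[...,2]
Hh=np.histogram(h[win],bins=np.arange(.06,.30,.004));print([(round(b,3),int(n)) for b,n in zip(Hh[1],Hh[0]) if n>15])
def mec(lo,hi,w,n):
    Q=P[w&(h>lo)&(h<hi)];c,r=cv2.minEnclosingCircle((Q[:,:2]*1000).astype(np.float32));c=np.array(c)/1000
    print(n,len(Q),'c',c.round(4),'r',round(r,1),'tool y,z mm',(Y@(c-T)*1000).round(2),(Z@(c-T)*1000).round(2),np.median(Q[:,2]).round(4))
mec(.0835,.0895,win&(v<215),'boss')
k=(u>238)&(u<264)&(v>255)&(v<290)
for v_ in range(258,290,3): print(v_,(h[v_,236:266:3]*1000).round().astype(int))
for v_ in range(188,204,2): print(v_,(h[v_,240:264:2]*1000).round().astype(int))
E
```

```text
[(np.float64(0.072), 291), (np.float64(0.076), 1142), (np.float64(0.08), 1313), (np.float64(0.084), 1139), (np.float64(0.152), 22), (np.float64(0.156), 16), (np.float64(0.16), 20), (np.float64(0.216), 93), (np.float64(0.22), 908), (np.float64(0.224), 266), (np.float64(0.228), 186), (np.float64(0.232), 247), (np.float64(0.236), 287), (np.float64(0.24), 290), (np.float64(0.244), 281), (np.float64(0.248), 1963), (np.float64(0.252), 275), (np.float64(0.256), 310), (np.float64(0.26), 488), (np.float64(0.264), 436), (np.float64(0.268), 119), (np.float64(0.272), 85), (np.float64(0.276), 64), (np.float64(0.28), 67), (np.float64(0.284), 44), (np.float64(0.292), 71)]
boss 1155 c [ 0.447  -0.2122] r 25.7 tool y,z mm 1.44 0.32 0.086
258 [250 251 251 251 251 252 251 250 251 251]
261 [250 251 252 253 254 254 253 252 250 250]
264 [250 251 255 257 258 257 257 255 250 251]
267 [250 251 258 259 260 259 259 257 251 370]
270 [251 251 260 261 261 261 261 259 251 250]
273 [250 259 261 263 261 262 261 261 258 251]
276 [250 259 261 261 261 261 261 261 251 251]
279 [250 251 261 261 260 261 261 260 250 250]
282 [250 251 261 262 261 261 261 261 251 251]
285 [ -4 250 251 251 261 261 251 251 251   0]
288 [-2 -2 -3 -3 -3 -3 -2 -2 -1 -1]
188 [87 86 86 86 84 85 84 84 85 85 86 86]
190 [87 85 86 87 85 85 85 86 87 86 86 85]
192 [ 86  86  85  88 150 150  86  87  86  86  86  86]
194 [ 85  86  86 152 156 155 155 151  86  86  87  87]
196 [ 86  85 151 157 159 160 160 156 370  85  87  81]
198 [ 81  82 156 162 166 165 165 161  85  80  80  80]
200 [ 81  80 161 167 170 170 169 166  81  81  80  81]
202 [218 220 219 219 220 220 220 220 220 219  80  82]
```

```bash
cat > ax.py <<'E'
from h import *
import sys
def ax(f,T,zb):
    z=load(f);P=cloud(z);v,u=np.mgrid[:384,:512];h=P[...,2]
    Y=np.array([.4308,-.9024]);Z=np.array([-.9024,-.4308])
    def mec(n,w):
        Q=P[w];c,r=cv2.minEnclosingCircle((Q[:,:2]*1000).astype(np.float32));c=np.array(c)/1000
        print(n,len(Q),'c',c.round(4),'r',round(r,1),'tool y,z mm',(Y@(c-T)*1000).round(2),(Z@(c-T)*1000).round(2),'z',np.median(Q[:,2]).round(4));return Q,c
    mec('rodtop',(u>236)&(u<268)&(v>255)&(v<290)&(h>zb+.006)&(h<zb+.013))
    mec('barrel',(u>222)&(u<278)&(v>225)&(v<300)&(h>zb-.0025)&(h<zb+.0025)&(np.hypot(P[...,0]-T[0],P[...,1]-T[1])<.018))
    Q,c=mec('foot',(u>200)&(u<300)&(v>190)&(v<260)&(h>zb-.029)&(h<zb-.0255)&(np.hypot(P[...,0]-T[0],P[...,1]-T[1])<.028))
    # LSQ rod tip surface, radius 5
    Q=P[(u>236)&(u<270)&(v>185)&(v<203)&(h>zb-.104)&(h<zb-.06)&(np.hypot(P[...,0]-T[0],P[...,1]-T[1])<.012)]
    from scipy.optimize import least_squares
    r=least_squares(lambda p:np.hypot(Q[:,0]-p[0],Q[:,1]-p[1])-.005,T,loss='soft_l1',f_scale=.0005);print('rodlow',len(Q),r.x.round(4),(Y@(r.x-T)*1000).round(2),(Z@(r.x-T)*1000).round(2),'rms',np.std(r.fun).round(5),'zmean',Q[:,2].mean().round(4),'zmin',Q[:,2].min().round(4))
E
python3 - <<'E'
from ax import *
ax('w5',np.array([.4467,-.2108]),.2507)
E
```

```text
rodtop 381 c [ 0.4471 -0.2114] r 5.6 tool y,z mm 0.73 -0.11 z 0.2607
barrel 1848 c [ 0.4466 -0.2121] r 17.2 tool y,z mm 1.12 0.63 z 0.2505
foot 1047 c [ 0.4535 -0.2087] r 21.6 tool y,z mm 0.98 -7.04 z 0.2235
rodlow 92 [ 0.447  -0.2117] 0.97 0.1 rms 0.00017 zmean 0.1592 zmin 0.1492
```

```bash
python3 -m inch '[[[8,0.4,0.2],[0,0,0],1],[[20,0.4,0.2],[0,0,0],1],[[35,0.4,0.2],[0,0,0],1],[[48,0.4,0.2],[0,0,0],1],[[55,0.4,0.2],[0,0,0],1],[[57,0.4,0.2],[0,0,0],1],[[57,0.4,0.2],[0,0,0],1]]' 60; python3 - <<'E'
from ax import *
s=read_state();print(s['ee_pos'],s['contact_force'],s['opening'])
snap('wrist','w6');z=load('w6')
cv2.imwrite('pics/w6c.png',cv2.resize(z['im'][160:290,170:330],None,fx=5,fy=4.6,interpolation=2)[:600])
ax('w6',s['ee_pos'][:2],.2507-.2274+s['ee_pos'][2])
P=cloud(z);v,u=np.mgrid[:384,:512];h=P[...,2]
np.set_printoptions(linewidth=220)
print((h[150:204:2,215:290:3]*1000).round().astype(int))
E
```

```text
clock: 6.65
ee_pos: [0.447, -0.2114, 0.1709]
orientation: [1.973, 0.449, -1.975]
contact_force: [0.0, -0.1, -3.5]
opening: 0.0285
[ 0.4469626  -0.2114245   0.17090798] [ 0.02730298 -0.12669469 -3.49282811] 0.0284574708465459
rodtop 383 c [ 0.4479 -0.2122] r 5.7 tool y,z mm 1.12 -0.45 z 0.2042
barrel 1861 c [ 0.4465 -0.2128] r 17.0 tool y,z mm 1.08 1.01 z 0.194
foot 1045 c [ 0.4544 -0.2089] r 21.4 tool y,z mm 0.92 -7.77 z 0.167
rodlow 91 [ 0.4474 -0.2122] 0.92 -0.03 rms 0.00021 zmean 0.1028 zmin 0.0932
[[ 20  73  71  69  66  64  61  58  57  53  51  48  45  43  39  35  33  31  27  23  20  20  20  20  19]
 [ 19  80  80  78  75  73  70  68  66  64  62  59  55  51  50  48  44  42  37  35  33  29  25  23  19]
 [ 31  81  80  79  80  81  79  77  75  74  72  67  66  63  60  58  55  51  50  45  45  41  38  34  31]
 [ 41  80  81  79  80  80  79  79  81  80  80  77  75  72  70  68  65  62  61  58  55  52  49  46  43]
 [ 48  81  80  80  80  80  80  79  80  79  80  81  80  80  79  76  75  73  69  67  64  61  60  58  54]
 [ 48  80  81  80  81  79  80  80  81  78  80  78  81  81  80  80  79  80  78 
[... 1488 characters left out ...]
  87  86  75  75  75  61  55  56  63  74  75  85  86  86  86  88  81  81  80  79]
 [ 80  80  84  86  85  86  86  74  74  75  68  94  94  68  73  73  76  88  85  86  86  80  81  80  80]
 [ 79  80  85  86  86  86  85  75  74  75  94  99 100  94  74  74  77  87  85  86  86  80  82  80  81]
 [ 80  80  84  86  87  87  85  77  75  74 100 105 104  99  73  74  81  86  86  86  86  80  81  81  81]
 [ 80  80  80  85  85  86  86  80  74  74 104 109 109 104  74  74  83  88  85  87  85  80  79  80  80]
 [ 79  80  80  84  86  86  87  84  76  74 313 112 112 109  74  77  85  86  87  86  86  80  81  80  81]
 [ 80  81  79  87  86  87  85  87 161 163 162 163 164 164 162  81  84  85  88  86  87  81  80  80  80]]
```

View pics/w6c.png

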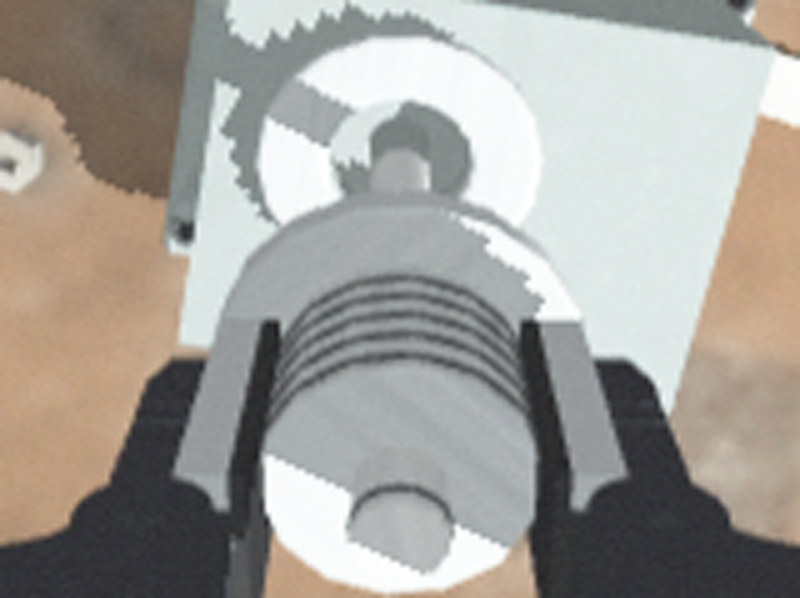

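```bash
python3 - <<'E'
from ax import *
from scipy.optimize import least_squares
for f in ('w1','w5','w6'):
    z=load(f);P=cloud(z);h=P[...,2];v,u=np.mgrid[:384,:512]
    c0=np.array([.447,-.2122]);rr=np.hypot(P[...,0]-c0[0],P[...,1]-c0[1])
    m=((h>.083)&(h<.089)&(rr<.04)).astype(np.uint8)
    near=(h<.12)
    nb=cv2.erode(near.astype(np.uint8),np.ones((3,3)))>0
    e=(m>0)&(cv2.erode(m,np.ones((3,3)))==0)&nb
    E=P[e];r=np.hypot(E[:,0]-c0[0],E[:,1]-c0[1]);
    o=E[np.abs(r-.0255)<.003][:,:2];i=E[np.abs(r-.0135)<.003][:,:2]
    for n,q,R0 in(('out',o,.0256),('in',i,.0133)):
        s=least_squares(lambda p:np.hypot(q[:,0]-p[0],q[:,1]-p[1])-p[2],[*c0,R0],loss='soft_l1',f_scale=.0005);print(f,n,len(q),s.x.round(4))
E
```

```text
w1 out 203 [ 0.4472 -0.212   0.025 ]
w1 in 105 [ 0.4472 -0.2121  0.0135]
w5 out 156 [ 0.4473 -0.212   0.0248]
w5 in 95 [ 0.4472 -0.212   0.0135]
w6 out 147 [ 0.4472 -0.212   0.025 ]
w6 in 79 [ 0.4473 -0.212   0.0134]
```

```bash
python3 -m inch '[[[5,-0.2,0.1],[0,0,0],1],[[10,-0.2,0.1],[0,0,0],1],[[15,-0.2,0.1],[0,0,0],1],[[18,-0.2,0.1],[0,0,0],1],[[21,-0.2,0.1],[0,0,0],1],[[24,-0.2,0.1],[0,0,0],1],[[26,-0.2,0.1],[0,0,0],1],[[26,-0.2,0.1],[0,0,0],1]]' 60; python3 - <<'E'
from ax import *
s=read_state();print(s['ee_pos'],s['contact_force'],s['moment'])
snap('wrist','w7');z=load('w7')
cv2.imwrite('pics/w7c.png',cv2.resize(z['im'][160:290,170:330],None,fx=5,fy=4.6,interpolation=2)[:600])
ax('w7',s['ee_pos'][:2],.2507-.2274+s['ee_pos'][2])
E
```

```text
clock: 7.37
ee_pos: [0.4467, -0.2117, 0.1449]
orientation: [1.974, 0.448, -1.975]
contact_force: [-0.4, 0.9, -1.5]
opening: 0.0279
[ 0.44667244 -0.21173688  0.14485888] [-0.35281165  0.89776958 -1.52097246] [ 0.04944877 -0.00083005  0.00190761]
rodtop 382 c [ 0.4475 -0.2125] r 5.7 tool y,z mm 1.02 -0.47 z 0.1781
barrel 1856 c [ 0.4465 -0.213 ] r 17.3 tool y,z mm 1.03 0.67 z 0.168
foot 1054 c [ 0.4539 -0.2094] r 21.5 tool y,z mm 1.06 -7.53 z 0.141
rodlow 247 [ 0.4484 -0.2119] 0.9 -1.52 rms 0.00229 zmean 0.0755 zmin 0.0649
```

View pics/w7c.png

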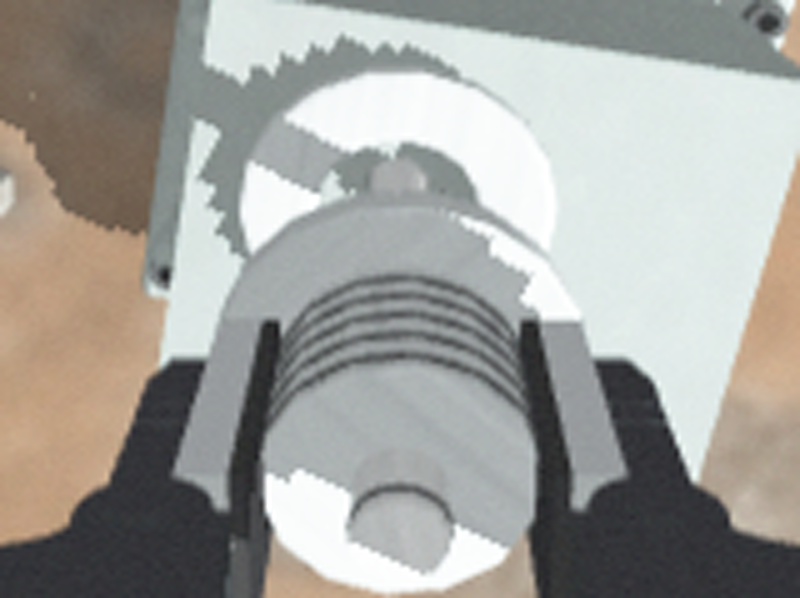

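```bash
python3 -m inch '[[[4,0,0],[0,0,0],1],[[8,0,0],[0,0,0],1],[[12,0,0],[0,0,0],1],[[16,0,0],[0,0,0],1],[[20,0,0],[0,0,0],1],[[22,0,0],[0,0,0],1],[[22,0,0],[0,0,0],1]]' 60; python3 - <<'E'
from ax import *
s=read_state();print(s['ee_pos'],s['contact_force'],s['moment'])
snap('wrist','w8')
ax('w8',s['ee_pos'][:2],.2507-.2274+s['ee_pos'][2])
E
```

```text
clock: 8.0
ee_pos: [0.4466, -0.2117, 0.1227]
orientation: [1.974, 0.448, -1.975]
contact_force: [0.6, -0.1, -1.9]
opening: 0.0281
[ 0.44661233 -0.21171681  0.1227262 ] [ 0.57288535 -0.05418194 -1.94742964] [ 0.00967837 -0.01832874  0.01753164]
rodtop 380 c [ 0.4472 -0.2123] r 5.6 tool y,z mm 0.75 -0.33 z 0.156
barrel 1864 c [ 0.4465 -0.2129] r 17.2 tool y,z mm 1.04 0.67 z 0.1458
foot 1043 c [ 0.4535 -0.2095] r 21.6 tool y,z mm 0.93 -7.17 z 0.1188
rodlow 9 [ 0.4586 -0.2068] 0.73 -12.9 rms 0.00026 zmean 0.0739 zmin 0.0731
```

```bash
python3 -m inch '[[[1,0,0],[0,0,0],1],[[2,0,0],[0,0,0],1],[[3,0,0],[0,0,0],1],[[4,0,0],[0,0,0],1]]' 60; python3 -m inch '[[[1,0,0],[0,0,0],1],[[2,0,0],[0,0,0],1],[[3,0,0],[0,0,0],1]]' 60;python3 -m inch '[[[1,0,0],[0,0,0],1],[[2,0,0],[0,0,0],1],[[3,0,0],[0,0,0],1]]' 60
```

```text
clock: 8.38
ee_pos: [0.4469, -0.2118, 0.1193]
orientation: [1.974, 0.447, -1.974]
contact_force: [0.5, 0.3, -3.1]
opening: 0.028
clock: 8.63
ee_pos: [0.4468, -0.2118, 0.1162]
orientation: [1.974, 0.448, -1.974]
contact_force: [-0.8, 1.1, -2.8]
opening: 0.0281
clock: 8.88
ee_pos: [0.4468, -0.2118, 0.1132]
orientation: [1.974, 0.448, -1.974]
contact_force: [-0.5, 0.0, -2.3]
opening: 0.0284
```

```bash
python3 -m inch '[[[1,0,0],[0,0,0],1],[[2,0,0],[0,0,0],1]]' 60;python3 -m inch '[[[1,0,0],[0,0,0],1],[[2,0,0],[0,0,0],1]]' 60;python3 -m inch '[[[1,0,0],[0,0,0],1],[[2,0,0],[0,0,0],1]]' 60;  python3 - <<'E'
from ax import *
s=read_state();print(s['ee_pos'],s['contact_force'],s['moment'])
snap('wrist','w9')
ax('w9',s['ee_pos'][:2],.2507-.2274+s['ee_pos'][2])
E
```

```text
clock: 9.05
ee_pos: [0.4468, -0.2118, 0.1112]
orientation: [1.974, 0.448, -1.974]
contact_force: [0.1, 0.0, -2.4]
opening: 0.0279
clock: 9.22
ee_pos: [0.4468, -0.2118, 0.1092]
orientation: [1.974, 0.448, -1.974]
contact_force: [0.0, -0.1, -2.8]
opening: 0.0281
clock: 9.38
ee_pos: [0.4469, -0.2118, 0.1072]
orientation: [1.974, 0.447, -1.974]
contact_force: [0.1, -0.1, 2.6]
opening: 0.0282
[ 0.44688517 -0.21184283  0.10724522] [ 0.06801836 -0.12395133  2.58021814] [0.11166539 0.041307   0.01075682]
rodtop 390 c [ 0.4475 -0.2125] r 5.6 tool y,z mm 0.81 -0.25 z 0.1408
barrel 1864 c [ 0.4465 -0.2131] r 17.6 tool y,z mm 0.99 0.87 z 0.1304
foot 1057 c [ 0.4538 -0.2095] r 21.5 tool y,z mm 0.88 -7.28 z 0.1034
  ret = _var(a, axis=axis, dtype=dtype, out=out, ddof=ddof,
  arrmean = um.true_divide(arrmean, div, out=arrmean,
  ret = ret.dtype.type(ret / rcount)
ax.py:15: RuntimeWarning: Mean of empty slice.
  r=least_squares(lambda p:np.hypot(Q[:,0]-p[0],Q[:,1]-p[1])-.005,T,loss='soft_l1',f_scale=.0005);print('rodlow',len(Q),r.x.round(4),(Y@(r.x-T)*1000).round(2),(Z@(r.x-T)*1000).round(2),'rms',np.std(r.fun).round(5),'zmean',Q[:,2].mean().round(4),'zmin',Q[:,2].min().round(4))
  ret = ret.dtype.type(ret / rcount)
Traceback (most recent call last):
  File "ax.py", line 15, in ax
    r=least_squares(lambda p:np.hypot(Q[:,0]-p[0],Q[:,1]-p[1])-.005,T,loss='soft_l1',f_scale=.0005);print('rodlow',len(Q),r.x.round(4),(Y@(r.x-T)*1000).round(2),(Z@(r.x-T)*1000).round(2),'rms',np.std(r.fun).round(5),'zmean',Q[:,2].mean().round(4),'zmin',Q[:,2].min().round(4))
                                                                                                                                                                                                                                                              ~~~~~~~~~~^^
ValueError: zero-size array to reduction operation minimum which has no identity
```

Fz jumped about 5 N with the tip about 56.5 mm below the boss top. That's within 44–58 mm and far below the step, so this is the true bottom. The stop is still about 10 mm up. I'll hold briefly, then slide the stop down.

```bash
python3 -m inch '[[[0.5,0,0],[0,0,0],1],[[0.5,0,0],[0,0,0],1],[[0.5,0,0],[0,0,0],1],[[1,0,0],[0,0,0],1],[[1,0,0],[0,0,0],1]]' 60;python3 -m inch '[[[1,0,0],[0,0,0],1],[[2,0,0],[0,0,0],1],[[3,0,0],[0,0,0],1]]' 60;python3 -m inch '[[[1,0,0],[0,0,0],1],[[2,0,0],[0,0,0],1]]' 60;python3 -m inch '[[[1,0,0],[0,0,0],1],[[1.5,0,0],[0,0,0],1]]' 60;  python3 - <<'E'
from ax import *
s=read_state();print(s['ee_pos'],s['contact_force'],s['moment'])
snap('wrist','w10');z=load('w10')
cv2.imwrite('pics/w10c.png',cv2.resize(z['im'][160:290,170:330],None,fx=5,fy=4.6,interpolation=2)[:600])
h=cloud(z)[...,2];print((h[255:290:4,236:268:3]*1000).round().astype(int))
E
```

```text
clock: 9.85
ee_pos: [0.4469, -0.2119, 0.1064]
orientation: [1.974, 0.447, -1.974]
contact_force: [0.3, 0.2, 2.7]
opening: 0.0282
clock: 10.1
ee_pos: [0.4469, -0.2119, 0.1032]
orientation: [1.974, 0.447, -1.974]
contact_force: [0.0, 1.1, 2.8]
opening: 0.0284
clock: 10.27
ee_pos: [0.4469, -0.2119, 0.1012]
orientation: [1.974, 0.447, -1.974]
contact_force: [-0.6, 0.3, 2.0]
opening: 0.0282
clock: 10.43
ee_pos: [0.4469, -0.2119, 0.0997]
orientation: [1.974, 0.447, -1.974]
contact_force: [-0.4, 1.3, 2.7]
opening: 0.028
[ 0.44685116 -0.21185012  0.09965103] [-0.38286739  1.31622935  2.70333574] [ 0.03371293  0.06414357 -0.00871704]
[[123 123 123 124 122 123 122 123 123 124 123]
 [123 123 122 125 125 125 125 124 123 123 123]
 [121 122 126 127 128 130 127 127 122 123 121]
 [124 122 129 130 131 132 132 131 124 123 122]
 [123 123 133 134 135 135 134 133 123 123 123]
 [124 123 137 138 138 139 138 137 123 123 123]
 [124 123 139 142 141 141 141 140 123 123 123]
 [123 139 141 140 142 142 141 140 140 123 122]
 [ 80 141 141 242 141 142 141 142 141  80  80]]
```

View pics/w10c.png

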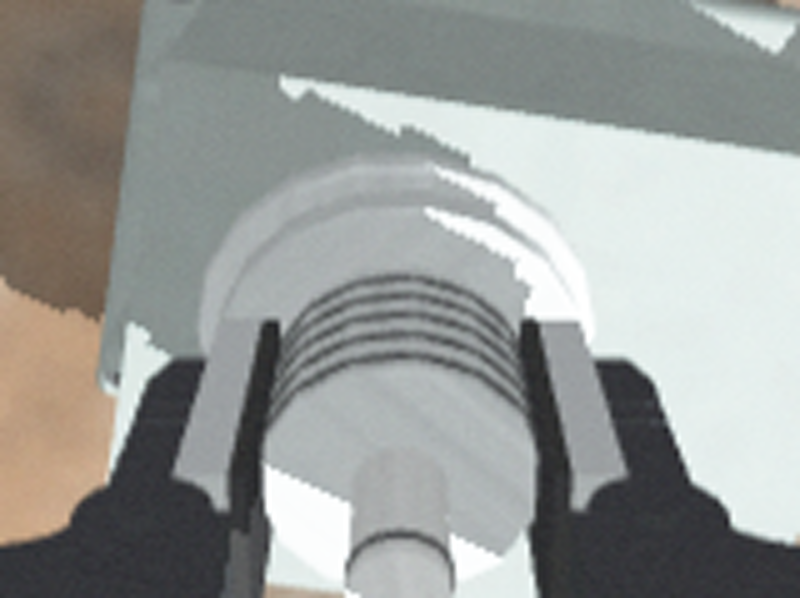

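The rod now stands 18 mm out of the barrel and hasn't moved, while the foot is about 3 mm above the boss. I'll take fine steps from here.

```bash
python3 -m inch '[[[0.5,0,0],[0,0,0],1],[[1,0,0],[0,0,0],1],[[1.5,0,0],[0,0,0],1]]' 60;python3 -m inch '[[[0.5,0,0],[0,0,0],1],[[0.5,0,0],[0,0,0],1]]' 60;python3 -m inch '[[[0.4,0,0],[0,0,0],1],[[0.4,0,0],[0,0,0],1]]' 60
```

```text
clock: 10.73
ee_pos: [0.4469, -0.2119, 0.0983]
orientation: [1.974, 0.447, -1.974]
contact_force: [-0.0, -0.3, 3.0]
opening: 0.028
clock: 10.9
ee_pos: [0.4468, -0.2118, 0.0977]
orientation: [1.974, 0.448, -1.974]
contact_force: [-0.5, -0.7, 0.9]
opening: 0.0279
clock: 11.07
ee_pos: [0.4468, -0.2118, 0.0973]
orientation: [1.974, 0.448, -1.974]
contact_force: [-0.6, -0.3, 1.7]
opening: 0.0285
```

```bash
python3 -m inch '[[[0.3,0,0],[0,0,0],1],[[0.3,0,0],[0,0,0],1]]' 60;python3 -m inch '[[[0.3,0,0],[0,0,0],1],[[0.3,0,0],[0,0,0],1]]' 60;python3 -m inch '[[[0.2,0,0],[0,0,0],1],[[0.2,0,0],[0,0,0],1]]' 60
```

```text
clock: 11.23
ee_pos: [0.4468, -0.2118, 0.0971]
orientation: [1.974, 0.447, -1.974]
contact_force: [0.8, 0.4, 1.2]
opening: 0.028
clock: 11.4
ee_pos: [0.4469, -0.2118, 0.0969]
orientation: [1.974, 0.447, -1.974]
contact_force: [-0.5, -0.1, 4.3]
opening: 0.0281
clock: 11.57
ee_pos: [0.4469, -0.2118, 0.0969]
orientation: [1.974, 0.447, -1.974]
contact_force: [-2.1, 1.2, 6.7]
opening: 0.028
```

```bash
python3 -m inch '[[[0.2,0,0],[0,0,0],1],[[0.2,0,0],[0,0,0],1]]' 60;python3 -m inch '[[[0.2,0,0],[0,0,0],1],[[0.2,0,0],[0,0,0],1]]' 60
```

```text
clock: 11.73
ee_pos: [0.4469, -0.2118, 0.0969]
orientation: [1.974, 0.447, -1.974]
contact_force: [-2.9, 0.8, 9.4]
opening: 0.0285
clock: 11.9
ee_pos: [0.4469, -0.2119, 0.0969]
orientation: [1.974, 0.447, -1.974]
contact_force: [-4.1, 1.1, 12.9]
opening: 0.0278
```

Reading 12.9 N, which is about 10 N on the boss after the 2.7 N sliding friction. Holding, with a force check every 0.8 s.

```bash
for i in 1 2 3; do python3 -m inch '[[[0,0,0],[0,0,0],1],[[0,0,0],[0,0,0],1],[[0,0,0],[0,0,0],1],[[0,0,0],[0,0,0],1],[[0,0,0],[0,0,0],1],[[0,0,0],[0,0,0],1],[[0,0,0],[0,0,0],1],[[0,0,0],[0,0,0],1],[[0,0,0],[0,0,0],1],[[0,0,0],[0,0,0],1]]' 60; done; python3 - <<'E'
from ax import *
s=read_state();print(s['ee_pos'],s['contact_force'],s['moment'])
snap('wrist','w11');z=load('w11')
P=cloud(z);h=P[...,2];print(np.median(h[246:256,236:268]),(h[230:290:4,224:280:4]*1000).round().astype(int))
m=(h>.089)&(h<.097)
cv2.imwrite('pics/w11c.png',cv2.resize(z['im'][160:290,170:330],None,fx=5,fy=4.6,interpolation=2)[:600])
E
```

```text
clock: 12.73
ee_pos: [0.4469, -0.2119, 0.0969]
orientation: [1.974, 0.447, -1.974]
contact_force: [-3.0, 1.6, 13.0]
opening: 0.0279
clock: 13.57
ee_pos: [0.4469, -0.2119, 0.0969]
orientation: [1.974, 0.447, -1.974]
contact_force: [-3.6, 2.1, 13.1]
opening: 0.0281
clock: 14.4
ee_pos: [0.4469, -0.2119, 0.0969]
orientation: [1.974, 0.447, -1.974]
contact_force: [-3.6, 1.7, 11.7]
opening: 0.0279
[ 0.44691521 -0.21186583  0.09688362] [-3.60984693  1.68750881 11.72488249] [0.33534712 0.57910562 0.03938028]
0.12014832265920927 [[102  99 103 105 109 110 111 111 109 109 106 103  93 103]
 [107 104 108 112 113 114 115 115 113 113 112 107 101 107]
 [106 108 113 115 119 118 119 118 119 117 115 112 107 111]
 [108 114 119 120 119 120 119 121 239 120 120 118 113 113]
 [112 118 119 120 120 119 121 121 120 120 120 120 119 113]
 [119 120 120 120 120 121 120 120 120 121 120 121 121 114]
 [120 120 119 120 120 120 120 119 119 121 121 120 120 118]
 [120 119 119 120 119 120 121 122 119 121 120 120 119 121]
 [120 120 120 121 120 124 125 125 123 119 120 120 120 121]
 [120 120 120 121 123 127 128 129 127 120 120 121 120 121]
 [120 120 120 120 127 130 131 132 130 122 119 121 121 120]
 [114 120 121 120 130 134 134 134 134 120 120 119 121 118]
 [ 80 120 120 121 134 136 138 137 136 120 119 121  80 119]
 [ 80  80 119 120 138 140 140 140 140 120 120 120  80 121]
 [ 81  79  79  80 139 140 140 140 141 139  81  80  80  80]]
```

View pics/w11c.png

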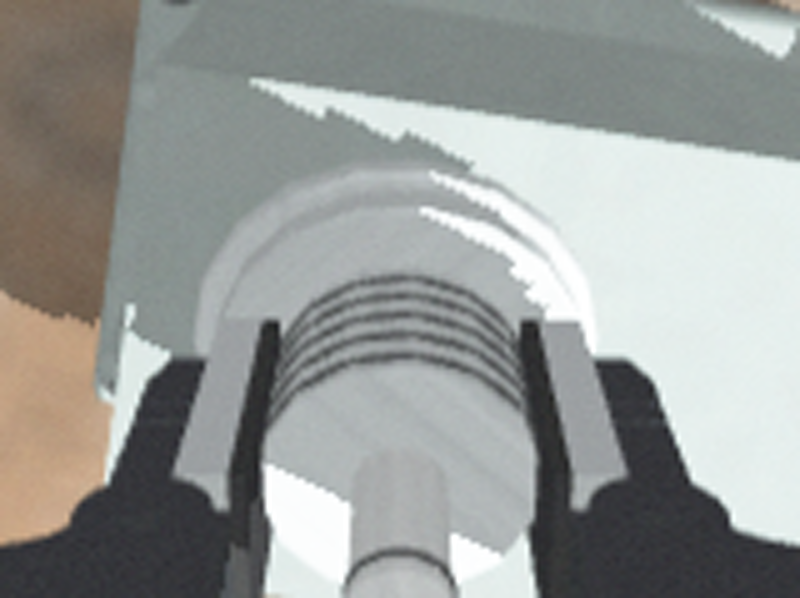

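The foot is flat on the boss: barrel top is 0.120 = 0.086 + 0.034. The rod top is still at 0.140, unchanged. Easing off a little, opening, checking, then withdrawing straight up.

```bash
python3 -m inch '[[[-0.2,0,0],[0,0,0],1],[[-0.2,0,0],[0,0,0],1],[[-0.2,0,0],[0,0,0],0.2],[[-0.2,0,0],[0,0,0],0],[[-0.2,0,0],[0,0,0],-0.2],[[-0.2,0,0],[0,0,0],-0.3],[[-0.2,0,0],[0,0,0],-0.3],[[-0.2,0,0],[0,0,0],-0.3]]' 30; python3 - <<'E'
from ax import *
s=read_state();print(s['ee_pos'],s['contact_force'],s['moment'],s['opening'])
snap('wrist','w12');z=load('w12')
P=cloud(z);h=P[...,2];print((h[230:290:6,224:280:5]*1000).round().astype(int))
cv2.imwrite('pics/w12c.png',z['im'])
E
```

```text
clock: 15.12
ee_pos: [0.4468, -0.2118, 0.0963]
orientation: [1.974, 0.448, -1.974]
contact_force: [0.7, -0.1, 0.4]
opening: 0.0556
[ 0.44678894 -0.21178714  0.09629938] [ 0.74483217 -0.10022827  0.36280639] [0.0267982  0.01177388 0.01027234] 0.0556063175404688
[[ 93  99 104 108 109 109 110 108 105 100  93  93]
 [ 92 108 113 114 116 116 115 114 113 109  98  93]
 [104 114 118 119 120 121 120 121 119 116 109  93]
 [114 120 121 120 121 120 120 120 120 119 118  93]
 [121 120 120 120 120 120 121 119 120 120 121  94]
 [120 120 120 120 120 122 121 120 119 121 120  80]
 [120 121 120 121 127 128 128 124 121 119 121  79]
 [120 120 120 119 132 132 132 129 120 119 120  81]
 [ 81 120 120 120 136 137 136 134 120 121  81  80]
 [ 80  80 120 121 141 142 141 139 121  80  79  80]]
```

View pics/w12c.png

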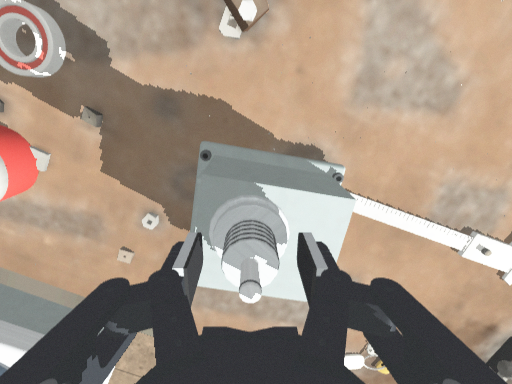

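The fingers are free of the barrel at about (248,255), and the gauge stands upright on the boss. Withdrawing upward and then checking.

```bash
python3 -m inch '[[[-3,0,0],[0,0,0],-0.3],[[-10,0,0],[0,0,0],-0.3],[[-25,0,0],[0,0,0],-0.3],[[-45,0,0],[0,0,0],-0.3],[[-70,0,0],[0,0,0],-0.3],[[-100,0,0],[0,0,0],-0.3],[[-120,0,0],[0,0,0],-0.3],[[-120,0,0],[0,0,0],-0.3],[[-120,0,0],[0,0,0],-0.3]]'; python3 - <<'E'
from ax import *
s=read_state();print(s['ee_pos'],s['contact_force'])
snap('wrist','w13');snap('top','top1');z=load('w13');P=cloud(z);h=P[...,2]
d=np.hypot(P[...,0]-.4472,P[...,1]+.212)
for n,lo,hi in(('foot',.0905,.096),('barrel',.1175,.1225),('rod',.137,.146)):
    Q=P[(d<.03)&(h>lo)&(h<hi)];c,r=cv2.minEnclosingCircle((Q[:,:2]*1000).astype(np.float32));print(n,len(Q),np.round(c,1),round(r,1),np.median(Q[:,2]).round(4))
Q=P[(d<.014)&(d>.0065)&(h>.1175)&(h<.1225)];A=np.c_[Q[:,:2],np.ones(len(Q))];print('tilt of barrel top',np.linalg.lstsq(A,Q[:,2],rcond=None)[0][:2])
cv2.imwrite('pics/f.png',np.hstack([z['im'],cv2.resize(load('top1')['im'][150:250,110:400],(288,384))]))
E
```

```text
clock: 15.92
ee_pos: [0.4472, -0.212, 0.2176]
orientation: [1.975, 0.446, -1.972]
contact_force: [0.0, 0.1, -1.7]
opening: 0.0557
[ 0.4471654  -0.21199054  0.21762375] [ 0.01064252  0.09607816 -1.66838929]
foot 585 [ 447.8 -212.6] 22.8 0.0931
barrel 597 [ 447.4 -212.6] 15.3 0.12
rod 112 [ 447.8 -212.5] 5.2 0.1408
tilt of barrel top [ 0.00418092 -0.00680951]
```

View pics/f.png

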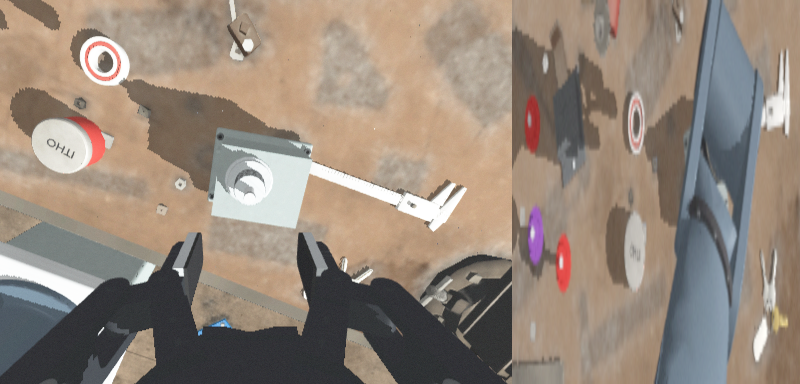

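The gauge stands seated on the boss at (248,180), and the tin, bearing and caliper haven't been disturbed. Handing in.

```bash
python3 -c "
from plant import *
print(job_done())"
```

```text
the job is handed in; nothing more can be done
None
```

The gauge is standing in the housing's hole with its rod on the true bottom and its stop flat on the boss. I handed the job in at about 16 s on the robot's clock; no verdict is reported.

- **Insertion:** I took the steel gauge off its stand, lined its rod tip up with the bore in the wrist camera (about 0.3 mm off), and lowered it slowly.
- **Bottom contact:** The force jumped about 5 N with the tip roughly 56.5 mm below the boss's top. That is well past the step at 12 mm and inside the 44–58 mm range.
- **Pressing:** I slid the stop down the rod and held it for 2.5 s. The wrist read 12–13 N, which I estimate as about 10 N on the boss after subtracting rod friction. I cannot measure the boss force directly.
- **Final checks, after letting go:**
  - **Stop:** The foot's top is at 0.093 m and the barrel's top at 0.120 m, which matches a boss top at 0.086 m. The tilt is about 0.01 rad.
  - **Rod:** Its top is at 0.1408 m, unchanged since it touched bottom, and the axis is within about 0.8 mm of the bore by camera.
- **Bystanders:** The caliper, tin and bearing look undisturbed in the wrist picture. I did not re-measure their positions.
- **Disagreement:** During the press there was about 4 N of sideways force. It disappeared on release and the gauge did not move visibly.

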